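Contact-test a terminal strip: stop up, cover over the pins, press and hold

ROBOT

A 6-joint arm with a two-finger parallel gripper is mounted at the origin on a cart in front of the work surface, level with it; the furniture and walls round the work are solid. World frame = base frame: x ahead of the robot, y to its left, z up, the work surface at z = 0. Lengths are in m, angles in rad, forces in N, time in s.
With the tool pointing down it reaches from about 0.35 to 0.975 m from the base axis. Payload 4.9 kg.
Tool frame: the origin (TCP) lies midway between the tips of the shut fingers; the grasp point (between the pads) lies 19 mm behind it; z points along the fingers, y is the line along which they close (so a half turn about z gives the same grasp; the last joint's range is limited). The gripper opens to 85 mm and grips with 20 to 120 N. Pads are 22 mm wide; open, the fingers measure 114 mm over their backs; the gripper's body (76 mm by 85 mm) begins 54 mm behind the grasp point. The pads swing forward as they close: fully open they stand 13 mm farther back than shut.
Start: joints at [-1.455, 0.053, 1.613, -0, 1.476, -0.119], TCP at [0.145, -0.608, 0.231] pointing down, gripper open.
Joint ranges: [-3.01, 3.01], [-1.01, 2.22], [0.06, 2.58], [-1.02, 4.17], [0.09, 2.62], [-3.14, 3.14]. Speed limits (rad/s): [2.57, 2.57, 3.14, 3.14, 3.14, 3.14].

INTERFACE

Orientations are given as a rotation vector (axis times angle).
In Python, from station import ctrl gives the robot as it stands.
- The arm moves only by the tool step_arm, never from a script. Its argument "targets" is a list of rows, each an object with "travel": the shift along the world's x, y, z as a fraction of full scale, a list of three; "angular": the turn, a rotation vector about the world's x, y, z as a fraction of full scale, a list of three; "gripper": the opening, from 0 (shut) to 1 (fully open). In form: [{"travel": [x, y, z], "angular": [rx, ry, rz], "gripper": gripper}, ...]. A call has 1 to 10 rows; each row is the pose to reach, as a shift and turn from the pose commanded when the call began; what a row does not reach only later rows make up. Full scale, the value 1, is 0.6 m for a shift and pi/4 rad for a turn. A row lasts 1/10 s, in which the tool goes at most 50 mm and 8.59 degrees, less where a joint would pass 70% of its speed; a pose out of reach is approached as far as the arm can. A call with a number of a shift or a turn outside -1 to 1 is refused whole. A call with a gripper value outside its range is refused whole. The fingers move at their own pace and stop on an object; "squeeze" is the grip in N (left out, the last holds). Time passes only in rows, so rows that repeat a pose let the fingers close. It gives the time, the measured TCP pose, the force, the opening and the grip force at its end, in the units of the state.
- ctrl.get_obs(): the state, without advancing time (a new reading comes with each control period).
- ctrl.get_image(name): name is "side" or "top"; returns a dict with "img" (420x560x3 uint8, red, green, blue), "fx", "fy", "cx", "cy" (pixels), "rvec" (rotation vector, rad) and "tvec" (3), from world to camera coordinates, as OpenCV has them. Camera axes: x right, y down, z forward; pixel columns grow to the right and rows downward; lengths in m; the calibration is good to about 2 mm. A picture is of the moment at which its call begins. There is no depth.
- ctrl.finish_job(): hands the job in; it is judged then, once.
The state is a dict: "t": time; "q": joint angles; "dq": joint speeds; "effort": joint torques, N m; "tool_pos": TCP position; "tool_rot": TCP orientation; "contact_force": force on the tool from outside, world axes, zero at the start; "wrist_torque": the same for the moment, N m; "opening": finger opening in m; "grip_force": force on a finger pad.
Only numpy, scipy, OpenCV 4.12 (cv2) and the standard library are available. Lean on these libraries where they do the work, as an engineer would, in place of code of your own. Each camera call takes 0.05 s, during which the arm holds its last target. There are 200 camera calls.

TASK

The terminal strip in the test jig has to be contact-tested: slide the jig's end stop forward by its grip until the strip is fully home, held between the sliding stop and the fixed end stop. Then pick up the contact cover by its grip, slide it over the two locating pins until it drops on, and press it down against the spring lifters until it sits flush on both seats, so that its probes touch the strip's screws. Finish while still holding it pressed down flush, do not let go; leave the other things on the bench where they are.

Things in the scene. Friction and masses are not known exactly. Their poses are not given: they have to be found in the camera images.
- jig: contact-test jig, fixed to the bench. T-shaped aluminium base 10 mm thick: head x -52..56, y -67..67 mm; tail to the robot's side, 62 mm wide, ends at x -142 mm. Origin: at bench height midway between the two locating pins. x: along the nest, from the sliding stop (near the robot) to the fixed end stop; y left; z up
- nest_end (a point): foot of the fixed end stop's face, the far end of the nest (jig x +31, y 0, z 10 mm). The nest is an open channel along jig x at y = 0, floor at z 10 mm, between two rails 17.6 mm apart (tops at z 20 mm). A test machine over 0.3 m tall stands on the bench right behind and to the right of the jig: swing the arm round in front of it
- pin_left (a point): tip of the left locating pin (jig x 0, y +42, z 35 mm): 10 mm in diameter, 12 mm high above its seat, the upper 5 mm tapering to 4 mm diameter; hidden once the cover is over it. It stands in the middle of a steel seat 66 (x) x 32 (y) mm whose top is at jig z 23 mm
- pin_right (a point): tip of the same kind of pin on the same kind of seat at the right (jig x 0, y -42, z 35 mm). Beside each pin, at jig x +-22 mm, stand small spring lifters, 4 mm above the seat: the four together carry the cover's weight with its underside at jig z 27 mm; pushing it down to the seats (z 23 mm) takes about 8 to 9 N, and let go it rises again
- stop (a joint): travel of the sliding end stop (m) along jig +x, away from the robot: 0 = fully back, 0.046 at most. Its pushing face is at jig x = -71 mm + travel, so it reads about 0.040 with the strip held against the fixed end stop. Slides with about 3 N of friction and stays where it is left
- stop_grip (a point): middle of the sliding stop's upright finger grip, a black block 12 (x) x 18 (y) mm standing from jig z 24 to 54 mm; this point is at z 42 mm and 45 mm behind (jig -x of) the pushing face. Pinch it across y, or push it
- strip: the terminal strip under test, 62 x 16 mm, 17 mm high over its screws (plastic body 13 mm), 30 g, loose in the nest with its long side along jig x. Origin: centre of its underside; its own y is its long axis. Fully home against the fixed end stop its origin is at jig x 0, y within 1 mm of 0, z 10 mm
- cover: contact cover, loose, about 0.35 kg, right side up on the bench left of the jig. Bridge 66 (x) x 116 (y) x 22 mm: black side blocks 32 mm wide, 14 mm high at y +-42 mm under an aluminium plate with five brass probes below. Origin: centre of its underside; z up. On the pins and flush: origin at jig (0, 0, 23 mm), x along jig +x or -x (either way round fits)
- cover_grip (a point): middle of the cover's upright black grip, 14 (cover x) x 50 (cover y) mm, standing from cover z 25 to 57 mm; this point is at cover x 0, y 0, z 44 mm. Pinch it across cover x. Two round sockets stand on the plate beside it at cover x +17, y +-36 mm, up to z 32 mm
- cover_end1 (a point): mouth of the blind round hole for a pin, under the cover's +y side block (cover x 0, y +42, z 0): 11.6 mm in diameter, 14 mm deep
- cover_end2 (a point): mouth of the blind slot for the other pin, under the cover's -y side block (cover x 0, y -42, z 0): 11.6 (x) x 17.6 (y) mm, 14 mm deep
- spare_strip: bystander, to be left where it is: a second, identical terminal strip, lying spare on the bench behind the work, 62 x 16 x 17 mm
- screwdriver: bystander, to be left where it is: screwdriver, 170 mm long, lying behind the jig
- tweezers: bystander, to be left where it is: tweezers, 128 mm long, near the front edge of the bench
- stopwatch: bystander, to be left where it is: round stopwatch, 66 x 55 x 14 mm, to the right of the jig near the front edge
- tape: bystander, to be left where it is: roll of tape, 62 mm across, 18 mm high, to the right of the stopwatch

How it is judged:
On the way, in this order (a step that is already met when the one before it is completed fails the run):
1. the strip is home against the fixed end stop and the sliding stop stands against it (x of strip in the frame of jig above -0.002 m and value of joint stop above 0.038 m), for 0.2 s.
2. the cover has dropped over both locating pins (horizontal distance between cover and jig below 0.003 m and angle between the x axis of cover and the x axis of jig, either way round below 0.05 rad and z of cover in the frame of jig below 0.0295 m and angle between cover's own z axis and vertical below 0.06 rad), for 0.1 s.
At the end, for the whole second after the job is handed in: Strip in the nest within 2 mm of home, sliding stop against it (travel over 38 mm); cover on both pins (centre within 3 mm, under 0.05 rad from square), underside at both ends within 1.6 mm of the seats, gripper still holding it down (over 4 N) (all of step 1 and z of strip in the frame of jig between 0.008 and 0.014 m and horizontal distance between cover and jig below 0.003 m and angle between the x axis of cover and the x axis of jig, either way round below 0.05 rad and z of each of cover_end1, cover_end2 in the frame of jig below 0.0246 m and z of cover in the frame of jig above 0.0205 m and contact force between the fingers and cover above 4 N); the arm keeps its last pose, push and grip.
It fails at once if a bystander is moved by more than 25 mm (distance of any of spare_strip, screwdriver, tweezers, stopwatch, tape from where it was at the start of the episode above 0.025 m).
It also fails if it takes over 51 s, if anything falls off the work surface, if the arm or the gripper's body presses on something with over 40 N, if the wrist force passes 120 N, or if a joint passes its speed limit or range.

## Working session

There is one attempt and no reset: what is moved stays moved. The work goes in short steps, Python scripts to look and compute and a tool call to move; the robot and the scene stay as the last step left them, time stands still between calls to the robot, and variables do not carry over. Pictures are saved under pics/ and viewed, at most 10 in all, crops included, and the job is handed in when it is done.

Besides the shell and the picture viewer there is one more tool, called after "Call:" as name(argument=value, ...) on one line, values as JSON. step_arm: Moves the arm, as the interface text tells. Its arguments: {"type":"object","properties":{"targets":{"type":"array"},"squeeze":{"type":"number"}},"required":["targets"]}

```bash
mkdir -p pics; ls; cat > h.py <<'E'
import numpy as np, cv2
from station import ctrl
def snap(n,f):
    d=ctrl.get_image(n); np.savez(f'pics/{f}.npz',**d); cv2.imwrite(f'pics/{f}.png',d['img'][:,:,::-1]); return d
def load(f): return np.load(f'pics/{f}.npz')
def ray(d,u,v):
    R=cv2.Rodrigues(np.array(d['rvec'],float))[0]; t=np.array(d['tvec'],float).ravel()
    return -R.T@t, R.T@np.array([(u-d['cx'])/d['fx'],(v-d['cy'])/d['fy'],1.])
def onz(d,u,v,z):
    c,r=ray(d,u,v); return c+r*(z-c[2])/r[2]
def two(d1,p1,d2,p2):
    c1,r1=ray(d1,*p1);c2,r2=ray(d2,*p2); A=np.stack([r1,-r2],1); s=np.linalg.lstsq(A,c2-c1,rcond=None)[0]
    a,b=c1+s[0]*r1,c2+s[1]*r2; return (a+b)/2,np.linalg.norm(a-b)
def proj(d,P): return cv2.projectPoints(np.array(P,float).reshape(-1,3),np.array(d['rvec'],float),np.array(d['tvec'],float),np.array([[d['fx'],0,d['cx']],[0,d['fy'],d['cy']],[0,0,1.]]),None)[0].reshape(-1,2)
E
python3 - <<'E'
from h import *
for n in('top','side'):
    d=snap(n,n+'0'); print(n,ray(d,280,210),d['fx'])
a,b=[cv2.imread(f'pics/{n}0.png') for n in('top','side')]
print(ctrl.get_obs())
E
```

```text
pics
top (array([0.41950867, 0.20611366, 1.08324282]), array([ 0.09442717, -0.0028563 , -0.99556266])) 529.2070948523358
side (array([0.38410539, 0.95437435, 0.5049943 ]), array([ 0.17481345, -0.8486614 , -0.49921495])) 429.62891333922784
{'t': 0.1, 'q': array([-1.45498737e+00,  5.33046787e-02,  1.61417874e+00,  1.35001660e-05,
        1.47601433e+00, -1.19012005e-01]), 'dq': array([-2.99662484e-03, -1.27445264e-03, -2.08072525e-03,  1.26835035e-03,
       -9.25008910e-04, -5.64517234e-05]), 'effort': array([ 4.78968796e-04, -3.94907212e+01, -3.71362424e+01, -1.25316178e-04,
        3.95401090e-03, -1.34561343e-06]), 'tool_pos': array([ 0.14534773, -0.60727152,  0.23016422]), 'tool_rot': array([-3.11807203e+00, -3.67783848e-01, -2.58857713e-05]), 'contact_force': array([ 0.31058127, -0.09696171,  0.75148316]), 'wrist_torque': array([ 0.03878101, -0.01077583,  0.0281548 ]), 'grip_force': 0.0, 'opening': 0.085388110029663}
```

View pics/top0.png

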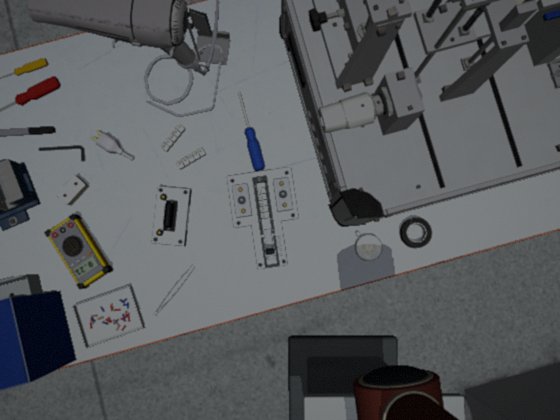

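View pics/side0.png

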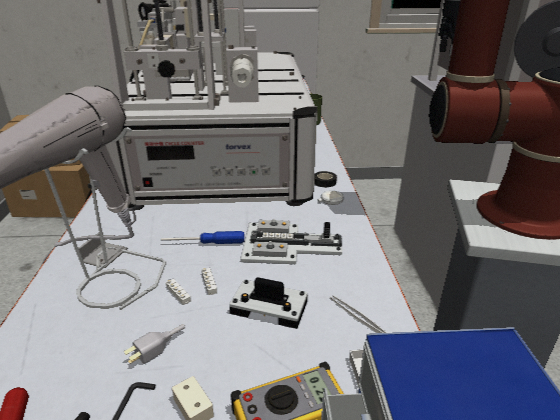

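The top view shows the jig's head around (263,200) with its tail ending near (268,265), the stop at about (270,248), and the cover at (172,216) with its black grip. In the side view the cover is at (268,300), the grip at (270,290), and the stop grip at (327,230). I'll enlarge both areas.

```bash
python3 - <<'E'
from h import *
a=cv2.imread('pics/top0.png');b=cv2.imread('pics/side0.png')
ca=cv2.resize(a[155:275,145:305],None,fx=5,fy=5,interpolation=cv2.INTER_CUBIC)
cb=cv2.resize(b[210:330,215:355],None,fx=5,fy=5,interpolation=cv2.INTER_CUBIC)
cv2.imwrite('pics/ca.png',ca);cv2.imwrite('pics/cb.png',cb)
E
```

```text
(no output)
```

View pics/ca.png

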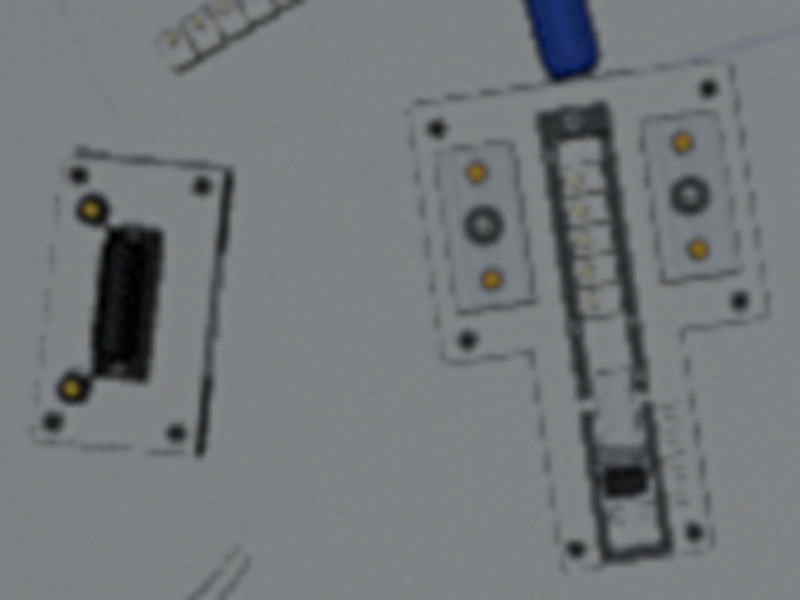

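View pics/cb.png

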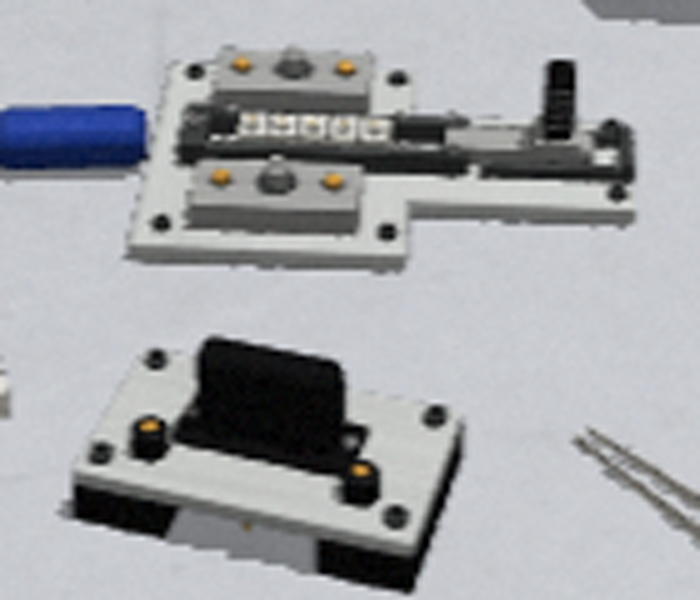

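The enlarged top view shows the left pin at crop (484,226), the right pin at (690,195), orange lifters beside them, cover sockets at (91,209) and (71,388), and the stop grip at (626,481). The side crop shows the same features, with the stop grip's top at (562,65) and sockets at (150,426) and (362,470). Next I'll get orange centroids and triangulate.

```bash
python3 - <<'E'
from h import *
T,S=load('top0'),load('side0')
def U(x,y,o): return (o[0]+(x+.5)/5-.5,o[1]+(y+.5)/5-.5)
def ora(d,p):
    im=cv2.cvtColor(d['img'],cv2.COLOR_RGB2HSV).astype(float); u,v=map(lambda a:int(round(a)),p)
    w=np.zeros(im.shape[:2]); s=np.s_[v-4:v+5,u-4:u+5]; 
    c=im[s]; w=np.where((c[...,0]>8)&(c[...,0]<32)&(c[...,1]>100),c[...,1],0); g=np.mgrid[v-4:v+5,u-4:u+5]
    return ((w*g[1]).sum()/w.sum(),(w*g[0]).sum()/w.sum())
to,so=(145,155),(215,210)
F={'LL+':((477,172),(221,176)),'LL-':((491,280),(334,180)),'LR+':((683,142),(241,63)),'LR-':((698,249),(345,67)),'S1':((91,209),(150,426)),'S2':((71,388),(362,470))}
P={}
for k,(a,b) in F.items():
    a,b=ora(T,U(*a,to)),ora(S,U(*b,so)); P[k],e=two(T,a,S,b); print(k,P[k].round(4),round(e,4),onz(T,*a,.027 if k[0]=='L' else .032).round(4))
for k,a,b in [('pinL',(485,226),(279,166)),('pinR',(690,195),(294,58)),('c1',(79,175),(156,358)),('c1b',(79,175),(101,453)),('c2',(202,185),(156,358)),('c3',(53,422),(397,516)),('c4',(176,432),(434,413)),('gripS',(626,479),(562,66))]:
    p,e=two(T,U(*a,to),S,U(*b,so)); P[k]=p; print(k,p.round(4),round(e,4))
z=np.mean([P[k][:2] for k in F if k[0]=='L'],0); x=P['LL+']-P['LL-']+P['LR+']-P['LR-'];y=P['LL+']+P['LL-']-P['LR+']-P['LR-']
print('jig',z,np.arctan2(x[1],x[0]),np.arctan2(y[1],y[0])-np.pi/2,np.linalg.norm(x)/2,np.linalg.norm(y)/2)
a=np.arctan2(y[1],y[0])-np.pi/2
s=P['S1']-P['S2'];print('sock',np.linalg.norm(s),np.arctan2(s[1],s[0]))
g=P['gripS'][:2]-z;c,s_=np.cos(a),np.sin(a);print('grip in jig',c*g[0]+s_*g[1],-s_*g[0]+c*g[1])
# black grip of the cover in top
E
```

```text
LL+ [0.5635 0.2839 0.0268] 0.0013 [0.5628 0.2838 0.027 ]
LL- [0.5204 0.2776 0.0265] 0.0016 [0.5196 0.2774 0.027 ]
LR+ [0.5753 0.2008 0.0267] 0.0019 [0.5743 0.2006 0.027 ]
LR- [0.5317 0.195  0.0271] 0.0012 [0.5311 0.1949 0.027 ]
S1 [0.5489 0.4377 0.0344] 0.0016 [0.5484 0.4381 0.032 ]
S2 [0.4775 0.4445 0.0329] 0.0013 [0.4769 0.4446 0.032 ]
pinL [0.5412 0.2798 0.0323] 0.0018
pinR [0.5532 0.1977 0.0309] 0.0019
c1 [0.5529 0.4349 0.0609] 0.011
c1b [0.564  0.4441 0.0255] 0.0016
c2 [0.5593 0.3943 0.026 ] 0.0014
c3 [0.4642 0.4532 0.0255] 0.0011
c4 [0.4601 0.4038 0.0265] 0.0017
gripS [0.4389 0.2236 0.0569] 0.0008
jig [0.54773031 0.23930605] 0.13908343922651434 0.13785685816470017 0.043781964518455396 0.083660813399507
sock 0.07174082787912676 -0.09473894661160909
grip in jig -0.10995230726138057 -0.0006034683327933166
```

Call:
step_arm(targets=[{"travel": [0.008,0.08,0],"angular": [0,0,-0.12],"gripper": 1},{"travel": [0.017,0.155,0],"angular": [0,0,-0.12],"gripper": 1},{"travel": [0.025,0.23,0],"angular": [0,0,-0.12],"gripper": 1},{"travel": [0.058,0.297,0],"angular": [0,0,-0.12],"gripper": 1},{"travel": [0.108,0.363,0],"angular": [0,0,-0.12],"gripper": 1},{"travel": [0.158,0.422,0],"angular": [0,0,-0.12],"gripper": 1},{"travel": [0.217,0.48,0],"angular": [0,0,-0.12],"gripper": 1},{"travel": [0.275,0.538,0],"angular": [0,0,-0.12],"gripper": 1},{"travel": [0.317,0.605,0],"angular": [0,0,-0.12],"gripper": 1},{"travel": [0.358,0.68,0],"angular": [0,0,-0.12],"gripper": 1}])

```text
t: 1.1
tool_pos: [0.3602, -0.1992, 0.231]
tool_rot: [-3.134, -0.22, -0.0]
contact_force: [0.9, -0.7, -0.3]
opening: 0.0855
grip_force: 0.0
```

Call:
step_arm(targets=[{"travel": [0.025,0.078,0],"angular": [0,0,0],"gripper": 1},{"travel": [0.05,0.158,0],"angular": [0,0,0],"gripper": 1},{"travel": [0.067,0.238,0],"angular": [0,0,0],"gripper": 1},{"travel": [0.083,0.318,0],"angular": [0,0,0],"gripper": 1},{"travel": [0.092,0.4,0],"angular": [0,0,0],"gripper": 1},{"travel": [0.1,0.48,0],"angular": [0,0,0],"gripper": 1},{"travel": [0.112,0.56,0],"angular": [0,0,0],"gripper": 1},{"travel": [0.122,0.633,0],"angular": [0,0,0],"gripper": 1},{"travel": [0.131,0.706,0],"angular": [0,0,0],"gripper": 1},{"travel": [0.131,0.706,-0.08],"angular": [0,0,0],"gripper": 0.6}])

```text
t: 2.1
tool_pos: [0.4424, 0.2284, 0.19]
tool_rot: [-3.128, -0.23, -0.022]
contact_force: [0.7, -0.2, -0.1]
opening: 0.0732
grip_force: 0.0
```

Call:
step_arm(targets=[{"travel": [0,0,-0.07],"angular": [0,0,0],"gripper": 0.5},{"travel": [0,0,-0.15],"angular": [0,0,0],"gripper": 0.5},{"travel": [0,0,-0.21],"angular": [0,0,0],"gripper": 0.5},{"travel": [0,0,-0.25],"angular": [0,0,0],"gripper": 0.5},{"travel": [0,0,-0.25],"angular": [0,0,0],"gripper": 0.4},{"travel": [0,0,-0.25],"angular": [0,0,0],"gripper": 0},{"travel": [0,0,-0.25],"angular": [0,0,0],"gripper": 0},{"travel": [0,0,-0.25],"angular": [0,0,0],"gripper": 0},{"travel": [0,0,-0.25],"angular": [0,0,0],"gripper": 0}], squeeze=30)

```text
t: 3.0
tool_pos: [0.4377, 0.2245, 0.0336]
tool_rot: [-3.129, -0.219, -0.001]
contact_force: [1.5, 9.4, -11.4]
opening: 0.0172
grip_force: 33.0
```

Call:
step_arm(targets=[{"travel": [0.011,0.0015,0],"angular": [0,0,0],"gripper": 0},{"travel": [0.022,0.003,0],"angular": [0,0,0],"gripper": 0},{"travel": [0.033,0.0045,0],"angular": [0,0,0],"gripper": 0},{"travel": [0.043,0.006,0],"angular": [0,0,0],"gripper": 0},{"travel": [0.05,0.007,0],"angular": [0,0,0],"gripper": 0},{"travel": [0.054,0.0075,0],"angular": [0,0,0],"gripper": 0},{"travel": [0.057,0.008,0],"angular": [0,0,0],"gripper": 0},{"travel": [0.057,0.008,0],"angular": [0,0,0],"gripper": 0}])

```text
t: 3.8
tool_pos: [0.4711, 0.2291, 0.0336]
tool_rot: [-3.13, -0.22, 0.003]
contact_force: [-1.8, 7.7, -7.4]
opening: 0.0173
grip_force: 33.4
```

Call:
step_arm(targets=[{"travel": [0.002,0,0],"angular": [0,0,0],"gripper": 0},{"travel": [0.003,0.0004,0],"angular": [0,0,0],"gripper": 0},{"travel": [0.003,0.0004,0],"angular": [0,0,0],"gripper": 0}])

```text
t: 4.1
tool_pos: [0.4721, 0.2293, 0.0336]
tool_rot: [-3.13, -0.22, 0.006]
contact_force: [-5.5, 7.1, -4.8]
opening: 0.017
grip_force: 33.8
```

```bash
python3 - <<'E'
from h import *
d=snap('side','s1')
b=d['img'][:,:,::-1]
cv2.imwrite('pics/cs1.png',cv2.resize(b[200:280,225:345],None,fx=6,fy=6,interpolation=cv2.INTER_CUBIC))
T=lambda x,y,z:[.5477+.9904*x-.138*y,.2393+.138*x+.9904*y,z]
for x in(-31,31): print(((proj(d,T(x/1000,0,.023))-[225,200])*6).round())
E
```

```text
[[374. 215.]]
[[192. 208.]]
```

View pics/cs1.png

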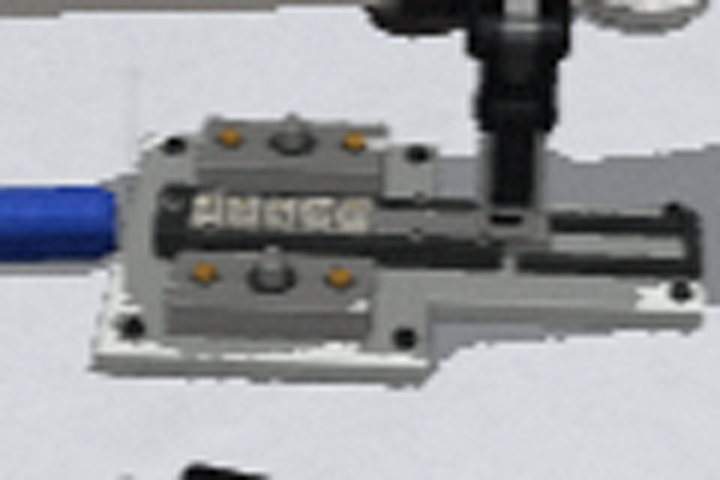

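The side view shows the strip filling the nest from crop column 190 to 374, matching the projected home ends of 192 and 374. The push force rose as well, so the strip is home. I'll release and go to the cover.

Call:
step_arm(targets=[{"travel": [0.003,0,0],"angular": [0,0,0],"gripper": 0.5},{"travel": [0.003,0,0],"angular": [0,0,0],"gripper": 0.5},{"travel": [0,0,0.07],"angular": [0,0,0],"gripper": 0.5},{"travel": [0,0,0.15],"angular": [0,0,0],"gripper": 0.5},{"travel": [0.01,0.06,0.17],"angular": [0,0,-0.1],"gripper": 0.5},{"travel": [0.025,0.14,0.17],"angular": [0,0,-0.2],"gripper": 0.5},{"travel": [0.04,0.22,0.17],"angular": [0,0,-0.3],"gripper": 0.5},{"travel": [0.055,0.29,0.17],"angular": [0,0,-0.3],"gripper": 0.5},{"travel": [0.062,0.326,0.17],"angular": [0,0,-0.3],"gripper": 0.6},{"travel": [0.062,0.326,0.17],"angular": [0,0,-0.3],"gripper": 0.6}])

```text
t: 5.15
tool_pos: [0.5126, 0.4262, 0.1373]
tool_rot: [-3.136, 0.145, -0.005]
contact_force: [0.3, -0.6, 0.4]
opening: 0.0514
grip_force: 0.0
```

```bash
python3 - <<'E'
from h import *
o=ctrl.get_obs();print(o['tool_pos'],o['q'])
d=snap('side','s2')
b=d['img'][:,:,::-1]
cv2.imwrite('pics/cs2.png',cv2.resize(b[190:340,215:355],None,fx=4,fy=4,interpolation=cv2.INTER_CUBIC))
E
```

```text
[0.51259117 0.42617894 0.13734261] [5.82041384e-01 2.16408107e-01 1.59382998e+00 6.75893595e-05
 1.32737943e+00 2.24540364e+00]
```

View pics/cs2.png

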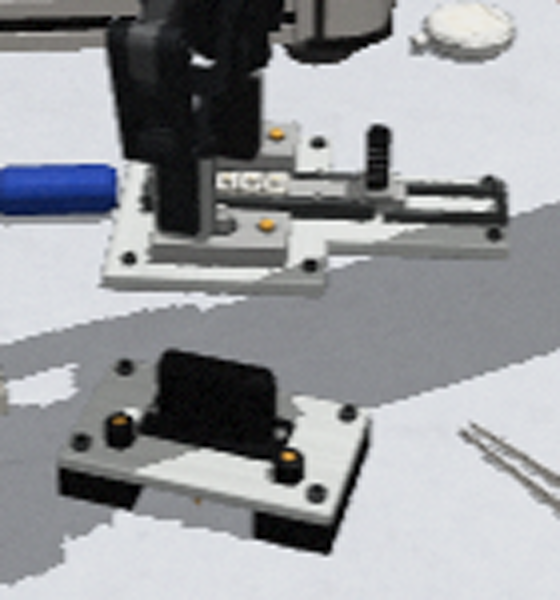

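The side view shows the stop left forward against the strip. The cover is undisturbed under the gripper. Descend and grasp.

Call:
step_arm(targets=[{"travel": [0,0,-0.04],"angular": [0,0,0],"gripper": 0.6},{"travel": [0,0,-0.1],"angular": [0,0,0],"gripper": 0.6},{"travel": [0,0,-0.15],"angular": [0,0,0],"gripper": 0.6},{"travel": [0,0,-0.175],"angular": [0,0,0],"gripper": 0.6},{"travel": [0,0,-0.175],"angular": [0,0,0],"gripper": 0.4},{"travel": [0,0,-0.175],"angular": [0,0,0],"gripper": 0},{"travel": [0,0,-0.175],"angular": [0,0,0],"gripper": 0},{"travel": [0,0,-0.175],"angular": [0,0,0],"gripper": 0},{"travel": [0,0,-0.175],"angular": [0,0,0],"gripper": 0}], squeeze=80)

```text
t: 6.1
tool_pos: [0.513, 0.4242, 0.0329]
tool_rot: [-3.136, 0.149, -0.006]
contact_force: [1.7, -0.6, 5.5]
opening: 0.0124
grip_force: 79.6
```

Call:
step_arm(targets=[{"travel": [0,0,0.04],"angular": [0,0,0],"gripper": 0},{"travel": [0,0,0.1],"angular": [0,0,0],"gripper": 0},{"travel": [0,0,0.16],"angular": [0,0,0.1],"gripper": 0},{"travel": [0,0,0.167],"angular": [0,0,0.26],"gripper": 0},{"travel": [0,0,0.167],"angular": [0,0,0.42],"gripper": 0},{"travel": [0,0,0.167],"angular": [0,0,0.58],"gripper": 0},{"travel": [0,0,0.167],"angular": [0,0,0.74],"gripper": 0},{"travel": [0,0,0.167],"angular": [0,0,0.9],"gripper": 0}])

```text
t: 6.9
tool_pos: [0.5104, 0.4227, 0.1292]
tool_rot: [2.993, 0.954, -0.004]
contact_force: [-0.3, -0.2, -4.5]
opening: 0.0126
grip_force: 78.7
```

Call:
step_arm(targets=[{"travel": [0.01,-0.05,0],"angular": [0,0,0.16],"gripper": 0},{"travel": [0.02,-0.1,0],"angular": [0,0,0.32],"gripper": 0},{"travel": [0.03,-0.15,0],"angular": [0,0,0.48],"gripper": 0},{"travel": [0.04,-0.2,0],"angular": [0,0,0.64],"gripper": 0},{"travel": [0.05,-0.25,0],"angular": [0,0,0.8],"gripper": 0},{"travel": [0.06,-0.3,0],"angular": [0,0,0.9],"gripper": 0}])

```text
t: 7.5
tool_pos: [0.5465, 0.2419, 0.1294]
tool_rot: [-2.478, -1.929, 0.003]
contact_force: [-0.1, -0.2, -4.1]
opening: 0.0126
grip_force: 78.9
```

Call:
step_arm(targets=[{"travel": [0,-0.004,-0.02],"angular": [0,0,0.16],"gripper": 0},{"travel": [0,-0.008,-0.04],"angular": [0,0,0.32],"gripper": 0},{"travel": [0,-0.008,-0.06],"angular": [0,0,0.44],"gripper": 0},{"travel": [0,-0.008,-0.067],"angular": [0,0,0.496],"gripper": 0},{"travel": [0,-0.008,-0.067],"angular": [0,0,0.496],"gripper": 0},{"travel": [0,-0.008,-0.067],"angular": [0,0,0.496],"gripper": 0},{"travel": [0,-0.008,-0.067],"angular": [0,0,0.496],"gripper": 0}])

```text
t: 8.2
tool_pos: [0.5474, 0.2386, 0.0906]
tool_rot: [2.064, 2.368, 0.0]
contact_force: [0.4, -1.0, -3.8]
opening: 0.0124
grip_force: 78.9
```

```bash
python3 - <<'E'
from h import *
o=ctrl.get_obs();print(o['tool_pos'],o['tool_rot'],o['contact_force'])
t=snap('top','t3');d=snap('side','s3')
A=cv2.resize(t['img'][150:250,215:315,::-1],None,fx=4,fy=4,interpolation=cv2.INTER_CUBIC)
B=cv2.resize(d['img'][180:280,225:325,::-1],None,fx=4,fy=4,interpolation=cv2.INTER_CUBIC)
cv2.imwrite('pics/cs3.png',np.hstack([A,B]))
E
```

```text
[0.54744787 0.23859196 0.09060371] [2.06419414e+00 2.36804092e+00 4.73870223e-04] [ 0.35174067 -1.04457276 -3.77877095]
```

View pics/cs3.png

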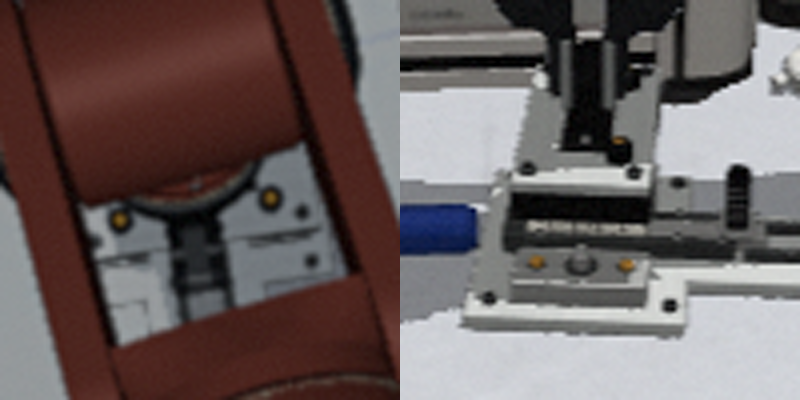

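The left panel (top view) shows the cover between the arm links with both sockets visible, at about (120,220) and (270,197). In the right panel (side view) the cover hangs level over the jig. I'll measure its centre and yaw from the sockets.

```bash
python3 - <<'E'
from h import *
def ora(d,p,r=5):
    im=cv2.cvtColor(d['img'],cv2.COLOR_RGB2HSV).astype(float); u,v=map(lambda a:int(round(a)),p)
    c=im[v-r:v+r+1,u-r:u+r+1]; w=np.where((c[...,0]>10)&(c[...,0]<32)&(c[...,1]>100),c[...,1],0); g=np.mgrid[v-r:v+r+1,u-r:u+r+1]
    return ((w*g[1]).sum()/w.sum(),(w*g[0]).sum()/w.sum())
t,d=load('t3'),load('s3')
a,b=ora(t,(215+120/4,150+220/4)),ora(t,(215+270/4,150+197/4)); s=ora(d,(225+217/4,180+143/4))
P,e=two(t,b,d,s);print('sockR',P,e)
for z in(.0897,P[2]):
    A,B=onz(t,*a,z),onz(t,*b,z);v=(A-B)[:2];yaw=np.arctan2(-v[0],v[1]);m=(A+B)[:2]/2
    print(a,b,np.linalg.norm(v),yaw,m+.017*np.array([np.cos(yaw),np.sin(yaw)]))
E
```

```text
sockR [0.54053491 0.19882411 0.04919419] 0.0032523399944862966
(np.float64(244.44829024186822), np.float64(204.66180150125103)) (np.float64(282.2195779074989), np.float64(199.18275707229458)) 0.07207352290775955 0.13650410741672087 [0.54617421 0.23691032]
(np.float64(244.44829024186822), np.float64(204.66180150125103)) (np.float64(282.2195779074989), np.float64(199.18275707229458)) 0.0750118931062299 0.13650410741672048 [0.55065161 0.23807156]
```

```bash
python3 - <<'E'
from h import *
t,d=load('t3'),load('s3')
print(two(t,(244.45,204.66),d,(225+217/4-.4,180+143/4-.4)))
E
```

```text
(array([0.52575457, 0.27043821, 0.09070372]), np.float64(0.0028690575555733806))
```

Call:
step_arm(targets=[{"travel": [0.0008,0.0035,0],"angular": [0,0,0],"gripper": 0},{"travel": [0.0008,0.0035,-0.015],"angular": [0,0,0],"gripper": 0},{"travel": [0.0008,0.0035,-0.028],"angular": [0,0,0],"gripper": 0},{"travel": [0.0008,0.0035,-0.035],"angular": [0,0,0],"gripper": 0},{"travel": [0.0008,0.0035,-0.04],"angular": [0,0,0],"gripper": 0},{"travel": [0.0008,0.0035,-0.045],"angular": [0,0,0],"gripper": 0},{"travel": [0.0008,0.0035,-0.045],"angular": [0,0,0],"gripper": 0},{"travel": [0.0008,0.0035,-0.045],"angular": [0,0,0],"gripper": 0}])

```text
t: 9.1
tool_pos: [0.548, 0.2406, 0.0634]
tool_rot: [2.064, 2.369, 0.0]
contact_force: [0.1, 0.0, -3.5]
opening: 0.0126
grip_force: 79.0
```

Call:
step_arm(targets=[{"travel": [0,0,-0.003],"angular": [0,0,0],"gripper": 0},{"travel": [0,0,-0.005],"angular": [0,0,0],"gripper": 0},{"travel": [0,0,-0.006],"angular": [0,0,0],"gripper": 0},{"travel": [0,0,-0.006],"angular": [0,0,0],"gripper": 0},{"travel": [0,0,-0.006],"angular": [0,0,0],"gripper": 0}])

```text
t: 9.6
tool_pos: [0.548, 0.2406, 0.06]
tool_rot: [2.064, 2.369, 0.0]
contact_force: [-1.2, -0.3, -2.6]
opening: 0.0125
grip_force: 79.2
```

Call:
step_arm(targets=[{"travel": [0,0,-0.002],"angular": [0,0,0],"gripper": 0},{"travel": [0,0,-0.004],"angular": [0,0,0],"gripper": 0},{"travel": [0,0,-0.006],"angular": [0,0,0],"gripper": 0},{"travel": [0,0,-0.007],"angular": [0,0,0],"gripper": 0},{"travel": [0,0,-0.007],"angular": [0,0,0],"gripper": 0},{"travel": [0,0,-0.007],"angular": [0,0,0],"gripper": 0}])

```text
t: 10.2
tool_pos: [0.5482, 0.2407, 0.0567]
tool_rot: [2.063, 2.369, 0.0]
contact_force: [-4.7, -1.9, 5.7]
opening: 0.0127
grip_force: 80.4
```

Call:
step_arm(targets=[{"travel": [-0.001,-0.0005,-0.001],"angular": [0,0,0],"gripper": 0},{"travel": [-0.001,-0.0005,-0.0025],"angular": [0,0,0],"gripper": 0},{"travel": [-0.001,-0.0005,-0.004],"angular": [0,0,0],"gripper": 0},{"travel": [-0.001,-0.0005,-0.004],"angular": [0,0,0],"gripper": 0},{"travel": [-0.001,-0.0005,-0.004],"angular": [0,0,0],"gripper": 0}])

```text
t: 10.7
tool_pos: [0.5482, 0.2405, 0.056]
tool_rot: [2.063, 2.368, 0.002]
contact_force: [-6.3, -2.2, 12.8]
opening: 0.0126
grip_force: 81.5
```

Call:
step_arm(targets=[{"travel": [0,0,-0.002],"angular": [0,0,0],"gripper": 0},{"travel": [0,0,-0.004],"angular": [0,0,0],"gripper": 0},{"travel": [0,0,-0.004],"angular": [0,0,0],"gripper": 0},{"travel": [0,0,-0.004],"angular": [0,0,0],"gripper": 0}])

```text
t: 11.1
tool_pos: [0.5482, 0.2405, 0.0559]
tool_rot: [2.063, 2.369, -0.0]
contact_force: [-14.0, -6.1, 25.0]
opening: 0.0129
grip_force: 83.1
```

```bash
python3 - <<'E'
from h import *
o=ctrl.get_obs();print(o['tool_pos'],o['tool_rot'],o['contact_force'],o['wrist_torque'])
d=snap('side','s4');t=snap('top','t4')
B=cv2.resize(d['img'][195:285,230:350,::-1],None,fx=6,fy=6,interpolation=cv2.INTER_CUBIC)
cv2.imwrite('pics/cs4.png',B)
T=lambda x,y,z:[.5477+.9904*x-.138*y,.2393+.138*x+.9904*y,z]
for p in [(-.033,.058,.023),(.033,.058,.023),(-.017,.036,.055),(-.033,.058,.048),(.033,.058,.048)]: print(p,((proj(d,T(*p))-[230,195])*6).round())
im=cv2.cvtColor(t['img'],cv2.COLOR_RGB2HSV);m=cv2.inRange(im,(10,100,30),(32,255,255));n,_,s,c=cv2.connectedComponentsWithStats(m)
k=[c[i] for i in range(1,n) if 230<c[i][0]<300 and 180<c[i][1]<230 and s[i][4]>2];print(k)
if len(k)==2:
    k.sort(key=lambda q:q[0]);A,B=[onz(t,*q,.055) for q in k];v=(A-B)[:2];yaw=np.arctan2(-v[0],v[1]);print(np.linalg.norm(v),yaw,(A+B)[:2]/2+.017*np.array([np.cos(yaw),np.sin(yaw)]))
E
```

```text
[0.54821635 0.24054974 0.05588254] [ 2.06320947e+00  2.36869150e+00 -5.33994415e-05] [-13.95293103  -6.05699455  24.95512764] [-0.70894418  2.39007467  0.06140205]
(-0.033, 0.058, 0.023) [[341. 345.]]
(0.033, 0.058, 0.023) [[136. 337.]]
(-0.017, 0.036, 0.055) [[296. 222.]]
(-0.033, 0.058, 0.048) [[342. 280.]]
(0.033, 0.058, 0.048) [[134. 272.]]
[array([281.18181818, 200.81818182]), array([244.5, 206. ])]
0.07238219973019724 0.13274136883473944 [0.54710394 0.23882293]
```

View pics/cs4.png

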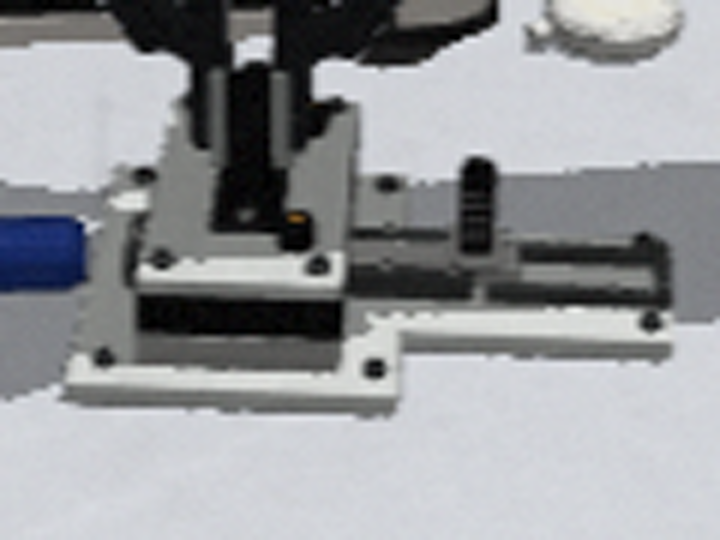

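The side view shows the cover's block resting directly on the seat, its lower edge at row ~340 against a predicted 337–345. The top view puts its centre within 0.4 mm and its yaw within 0.006 rad. More push command gives force but no motion, so it is flush. I'll hold briefly to check it is steady.

Call:
step_arm(targets=[{"travel": [0,0,0.001],"angular": [0,0,0],"gripper": 0},{"travel": [0,0,0.001],"angular": [0,0,0],"gripper": 0},{"travel": [0,0,0.001],"angular": [0,0,0],"gripper": 0},{"travel": [0,0,0.001],"angular": [0,0,0],"gripper": 0}])

```text
t: 11.6
tool_pos: [0.5482, 0.2406, 0.0559]
tool_rot: [2.063, 2.369, 0.001]
contact_force: [-12.5, -4.1, 21.7]
opening: 0.0124
grip_force: 82.6
```

```bash
python3 -c "
from station import ctrl
print(ctrl.finish_job())"
```

```text
the job is handed in; nothing more can be done
None
```

I handed the job in at about 11.6 s: the strip is home against the fixed end stop, and the cover is on both pins, pressed flush and still gripped with about 22 N of push; the hand-in returned no verdict.

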